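Hold the tube block well-up under the magnifier

TASK

A loose aluminium tube block from the dry-block heater lies on its side on the bench; it has a well (a blind hole) in one end only, and from above you cannot tell which. Find the end with the well, pick the block up, turn it so that the well opens straight up, and present it for inspection under the middle of the magnifier lens, at least a hand's breadth clear of the bench. Finish while still holding it there, steady in the gripper: do not put it down or let go, do not touch the magnifier, and leave everything else on the bench where it is.

Things in the scene. Friction and masses are not known exactly. Their poses are not given: they have to be found in the camera images.
- block: the loose plain aluminium block (like those standing well-up in the blue heater), 40 x 40 x 70 mm long, 0.18 to 0.30 kg, lying on a long side at any yaw, clear for 110 mm around. A round well, 27 mm wide and 50 mm deep, in one end; the other end is flat, closed (20 mm of solid metal, so the heavier end). Origin: the block's middle; z runs along its length and out of the well
- well_mouth (a point): centre of the well's mouth, 35 mm from the block's middle along its z axis
- magnifier: ring-light magnifier, fixed: level white head 200 mm across, 34 mm thick, with a 134 mm lens, its underside 500 mm above the bench; its arm runs along the magnifier's +y (about the robot's left), above the head, to a 22 mm post 360 mm from the lens axis on a foot 190 mm across. Origin on the bench straight below the lens
- tip_box: open box of pipette tips, 86 x 124 mm, tips to 82 mm, lid standing up at the back to 140 mm; not part of the job. Origin under its middle
- tip_box_shut: closed box of pipette tips, 86 x 124 x 95 mm high; not part of the job. Origin under its middle
- petri_dish: shut petri dish, 91 mm across, 16 mm high; not part of the job. Origin under its middle
- tweezers: steel tweezers lying flat, 135 mm long, 12 mm high; not part of the job. Origin under the middle, x along the length
- sample_tube: capped clear sample tube standing up, 25 mm across, 75 mm high; not part of the job. Origin under its middle
- beaker: glass beaker, 72 mm across, 95 mm high; not part of the job. Origin under its middle
Not all that is in view belongs to the job. There is more than one size of the block; the job needs the middle-sized.

How it is judged:
By the outcome, as a careful person would: the job done as asked, in the order asked, and still so for the second after the job is handed in, while the arm keeps its last pose, push and grip.
It also fails if it takes over 58 s, if anything falls off the work surface, if the arm or the gripper's body presses on something with over 40 N, if the wrist force passes 120 N, or if a joint passes its speed limit or range.

ROBOT

A 6-joint arm with a two-finger parallel gripper is mounted at the origin on the work surface. World frame = base frame: x ahead of the robot, y to its left, z up, the work surface at z = 0. Lengths are in m, angles in rad, forces in N, time in s.
With the tool pointing down it reaches from about 0.35 to 0.775 m from the base axis. Payload 7.3 kg.
Tool frame: the origin (TCP) lies between the finger pads; the fingertips stand 8 mm ahead of it and the grasp point (between the pads) lies 11 mm behind it; z points along the fingers, y is the line along which they close (so a half turn about z gives the same grasp; the last joint's range is limited). The gripper opens to 92 mm and grips with 3 to 60 N. Pads are 19 mm wide; open, the fingers measure 130 mm over their backs; the gripper's body (75 mm by 190 mm) begins 47 mm behind the grasp point.
Start: joints at [1.042, 0.342, 1.524, -0, 1.275, -0.146], TCP at [0.196, 0.487, 0.235] pointing down, gripper open.
Joint ranges: [-2.53, 2.53], [-0.77, 2.02], [0.04, 2.7], [-1, 4.14], [0.28, 2.66], [-3.11, 3.11]. Speed limits (rad/s): [2.57, 2.57, 3.14, 3.14, 3.14, 3.14].

INTERFACE

Orientations are given as a rotation vector (axis times angle).
In Python, from rig import robot, imaging, finish_job gives the robot as it stands.
- The arm moves only by the tool move_arm, never from a script. Its argument "rows" is a list of rows, each an object with "grip": the opening, from -1 (shut) to 1 (fully open), so that 0 is half open; "linear": the shift along the tool's x, y, z each as a share of 75 mm, from -1 to 1, a list of three; "angular": the turn, a rotation vector about the tool's x, y, z each as a share of pi/4 rad, from -1 to 1, a list of three. A call has 1 to 20 rows; each row shifts and turns the commanded pose from where the row before left it, along the tool's axes as they then stand; what a row does not reach is not made up. A row lasts 1/12 s, in which the tool goes at most 41.7 mm and 7.16 degrees, less where a joint would pass 70% of its speed; a pose out of reach is approached as far as the arm can. A call with a number of a shift or a turn outside -1 to 1 is refused whole. A call with a gripper value outside its range is refused whole. The fingers move at their own pace and stop on an object; "force" is the grip in N (left out, the last holds). Time passes only in rows, so rows that do not move let the fingers close. It gives the time, the measured TCP pose, the force, the opening and the grip force at its end, in the units of the state.
- robot.get_obs(): the state, without advancing time (a new reading comes with each control period).
- imaging.camera(name): name is "scene" or "top" or "wrist"; returns a dict with "image" (400x640x3 uint8, blue, green, red), "z_map" (400x640 float32, m along the optical axis (not along the pixel's ray), 0 where there is no reading), "fx", "fy", "cx", "cy" (pixels), "rvec" (rotation vector, rad) and "tvec" (3), from world to camera coordinates, as OpenCV has them; the wrist camera has in their place "T_tool_cam" (4x4, takes a point from camera to tool coordinates, whose origin is the TCP and whose axes are the flange's). Camera axes: x right, y down, z forward; pixel columns grow to the right and rows downward; lengths in m; the calibration is good to about 2 mm. A picture is of the moment at which its call begins: read the wrist's pose just before it.
- finish_job(): hands the job in; it is judged then, once.
The state is a dict: "time_s": time; "q": joint angles; "qvel": joint speeds; "joint_torque": joint torques, N m; "ee_pos": TCP position; "ee_rot": TCP orientation; "contact_force": force on the tool from outside, world axes, zero at the start; "moment": the same for the moment, N m; "width": finger opening in m; "gripper_force": force on a finger pad.
Only numpy, scipy, OpenCV 4.12 (cv2) and the standard library are available. Lean on these libraries where they do the work, as an engineer would, in place of code of your own. Each camera call takes 0.05 s, during which the arm holds its last target. There are 200 camera calls.

## Working session

There is one attempt and no reset: what is moved stays moved. The work goes in short steps, Python scripts to look and compute and a tool call to move; the robot and the scene stay as the last step left them, time stands still between calls to the robot, and variables do not carry over. Pictures are saved under pics/ and viewed, at most 10 in all, crops included, and the job is handed in when it is done.

Besides the shell and the picture viewer there is one more tool, called after ">>>" by a JSON object that holds its "method" and its "body". move_arm: Moves the arm, as the interface text tells. Its arguments: {"type":"object","properties":{"rows":{"type":"array"},"force":{"type":"number"}},"required":["rows"]}

```bash
ls; mkdir -p pics; cat > h.py <<'E'
import numpy as np,cv2
from scipy.spatial.transform import Rotation as R
from rig import robot,imaging,finish_job
def cam(n):
    o=robot.get_obs(); c=imaging.camera(n)
    if n=="wrist":
        T=np.eye(4);T[:3,:3]=R.from_rotvec(o["ee_rot"]).as_matrix();T[:3,3]=o["ee_pos"]
        c["W"]=T@np.array(c["T_tool_cam"])
    else:
        M=np.eye(4);M[:3,:3]=R.from_rotvec(np.ravel(c["rvec"])).as_matrix();M[:3,3]=np.ravel(c["tvec"])
        c["W"]=np.linalg.inv(M)
    return c
def ray(c,u,v):
    d=c["W"][:3,:3]@np.array([(u-c["cx"])/c["fx"],(v-c["cy"])/c["fy"],1]);return c["W"][:3,3],d
def onplane(c,u,v,z):
    o,d=ray(c,u,v);return o+d*(z-o[2])/d[2]
def cloud(c):
    v,u=np.mgrid[:400,:640];z=c["z_map"]
    P=np.stack([(u-c["cx"])/c["fx"]*z,(v-c["cy"])/c["fy"]*z,z],-1)
    P=P@c["W"][:3,:3].T+c["W"][:3,3];P[z==0]=np.nan;return P
E
python3 - <<'E'
from h import *
ims=[]
for n in("scene","top"):
    c=cam(n);cv2.imwrite(f"pics/{n}0.png",c["image"]);print(n,c["W"].round(3).tolist(),c["fx"])
c=cam("wrist");print(c["T_tool_cam"])
E
```

```text
pics
scene [[-0.605, 0.667, -0.434, 1.199], [0.796, 0.497, -0.346, 0.409], [-0.015, -0.555, -0.832, 1.296], [0.0, 0.0, 0.0, 1.0]] 504.13913136467755
top [[-0.003, -0.99, 0.14, 0.387], [-1.0, 0.002, -0.009, -0.092], [0.009, -0.14, -0.99, 1.213], [0.0, 0.0, 0.0, 1.0]] 476.8770614844511
[[-5.73661964e-04 -9.49927024e-01 -3.12471311e-01  8.60261512e-02]
 [ 9.99999829e-01 -5.81560821e-04 -6.79151170e-05  1.10646414e-04]
 [-1.17206667e-04 -3.12471297e-01  9.49927195e-01 -1.49717697e-01]
 [ 0.00000000e+00  0.00000000e+00  0.00000000e+00  1.00000000e+00]]
```

View pics/scene0.png

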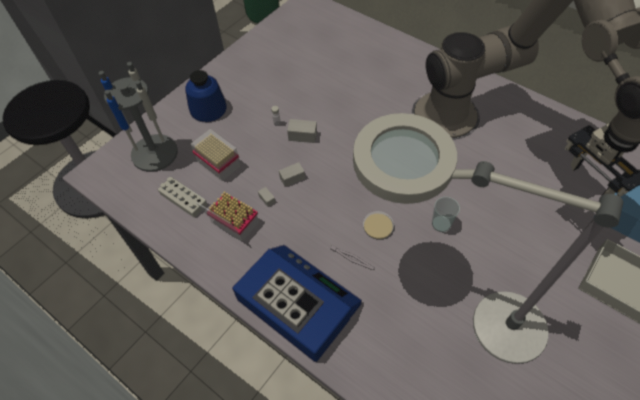

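View pics/top0.png

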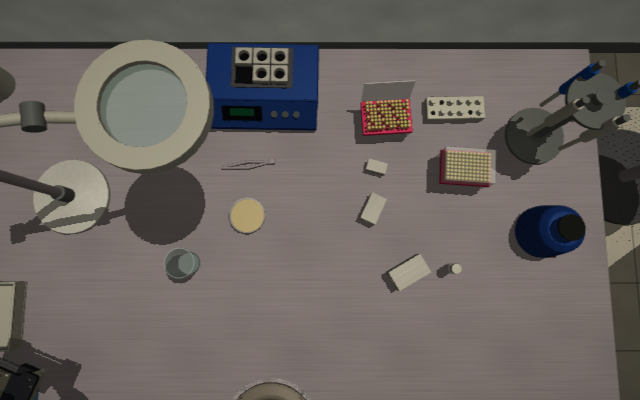

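The scene and top views show three loose blocks. In the top view they are small at (376,167), medium at (373,209) and large at (409,272); the magnifier head is at (144,105). I'll measure their sizes and the magnifier next.

```bash
cat > m.py <<'E'
from h import *
c=cam("top");P=cloud(c);s=cam("scene");Q=cloud(s)
for (u,v) in((376,167),(373,209),(409,272)):
    w=np.zeros((400,640),bool);w[v-28:v+28,u-28:u+28]=1
    z=P[v-2:v+3,u-2:u+3,2];h=np.nanmedian(z)
    m=(w&(abs(P[...,2]-h)<.007)).astype(np.uint8)
    n,l,st,ce=cv2.connectedComponentsWithStats(m);k=l[v,u]
    pts=P[l==k][:,:2].astype(np.float32)*1000
    # two-view check of height: scene depth points near same xy
    d=np.hypot(Q[...,0]-pts[:,0].mean()/1e3,Q[...,1]-pts[:,1].mean()/1e3)<.01
    print((u,v),"h",h,"scene h",np.nanmedian(Q[d][:,2]),cv2.minAreaRect(pts))
for n,c,P in(("top",c,P),("scene",s,Q)):
    m=((P[...,2]>.48)&(P[...,2]<.56))
    m=cv2.morphologyEx(m.astype(np.uint8),cv2.MORPH_OPEN,np.ones((9,9)))
    pts=P[(m>0)]; 
    n_,l,st,ce=cv2.connectedComponentsWithStats(m);k=1+st[1:,4].argmax()
    p=P[l==k];print(n,cv2.minEnclosingCircle(p[:,:2].astype(np.float32)),np.nanpercentile(p[:,2],[2,50,98]),st[k],ce[k])
im=s["image"]
t=c=cam("top")["image"]
a=cv2.resize(t[140:300,330:440],None,fx=3.6,fy=3.6,interpolation=cv2.INTER_CUBIC)
b=cv2.resize(im[110:210,250:340],None,fx=4,fy=5.76,interpolation=cv2.INTER_CUBIC)
cv2.imwrite("pics/crop1.png",np.hstack([a,b]))
E
python3 m.py
```

```text
(376, 167) h 0.03052167834147812 scene h 0.028653550722376186 ((635.992919921875, -265.265869140625), (49.18739700317383, 29.384620666503906), 75.06478881835938)
(373, 209) h 0.04269221446305571 scene h 0.040095866777629774 ((527.6162719726562, -253.7115020751953), (40.19585037231445, 70.8131103515625), 64.06265258789062)
(409, 272) h 0.05357297759103519 scene h 0.051567758892901994 ((371.1485900878906, -336.2898254394531), (51.686397552490234, 90.37007904052734), 29.468578338623047)
top ((0.6188742518424988, 0.170754075050354), 0.11840762197971344) [0.52020798 0.53419309 0.5389739 ] [   41    40   172   133 14462] [140.2971235 107.0115475]
scene ((0.6240696310997009, 0.16153888404369354), 0.10850824415683746) [0.5084226  0.53131054 0.53658211] [ 353  113  109   90 7369] [404.96444565 158.00556385]
```

View pics/crop1.png

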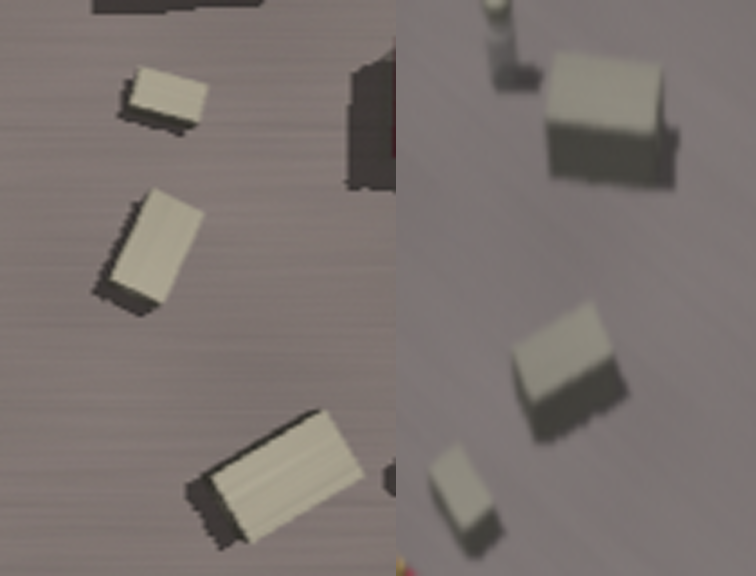

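Of the three, the small one (376,167) measures 29×49 mm, the medium one (373,209) 40×71 mm and the large one (409,272) 52×90 mm. The crop agrees, so the block for the job is the one at (373,209), at world (0.528,-0.254) with its top at about 41 mm. Next I'll refine the lens centre and check the tool orientation.

```bash
python3 - <<'E'
from h import *
o=robot.get_obs();print(o["time_s"],R.from_rotvec(o["ee_rot"]).as_matrix().round(3).tolist(),o["ee_pos"],o["q"])
for n,(u,v) in(("top",(144,105)),("scene",(405,155))):
    c=cam(n);P=cloud(c);hsv=cv2.cvtColor(c["image"],cv2.COLOR_BGR2HSV)
    print(n,hsv[v,u],c["image"][v,u],P[v,u],hsv[105,85] if n=="top" else hsv[155,360])
    d=np.abs(c["image"].astype(int)-c["image"][v,u]).max(-1)<22
    m=cv2.morphologyEx(d.astype(np.uint8),cv2.MORPH_OPEN,np.ones((5,5)))
    k,l,st,ce=cv2.connectedComponentsWithStats(m);q=l[v,u];print(st[q])
    cn=max(cv2.findContours((l==q).astype(np.uint8),0,1)[0],key=cv2.contourArea)
    e=cv2.fitEllipse(cv2.convexHull(cn));print(e)
    for z in(.517,.534):
        w=np.array([onplane(c,a,b,z)[:2] for a,b in cv2.convexHull(cn)[:,0]],np.float32)
        print(z,cv2.fitEllipse(w))
E
```

```text
0.3 [[-0.928, 0.374, -0.0], [0.374, 0.928, -0.0], [0.0, -0.0, -1.0]] [0.19601268 0.48691381 0.23449573] [ 1.04200373e+00  3.42279930e-01  1.52438436e+00  1.04193773e-05
  1.27541424e+00 -1.45957093e-01]
top [ 45  19 134] [124 134 129] [0.6255038  0.152839   0.52348459] [ 24  42 150]
[ 106   70   82   77 5024]
((145.90093994140625, 107.91560363769531), (74.04247283935547, 86.52893829345703), 53.22480010986328)
0.517 ((0.6239191889762878, 0.1519383192062378), (0.11676255613565445, 0.12950362265110016), 45.49476623535156)
0.534 ((0.6181375980377197, 0.14599183201789856), (0.11391208320856094, 0.12634210288524628), 45.49477767944336)
scene [ 66   9 136] [132 136 131] [0.62564127 0.15508364 0.52439012] [ 23  30 153]
[ 369  135   70   46 2402]
((403.5606384277344, 158.09158325195312), (45.01374435424805, 68.64923095703125), 99.77493286132812)
0.517 ((0.6270145177841187, 0.15324494242668152), (0.11226627230644226, 0.13252075016498566), 22.4339656829834)
0.534 ((0.6395072937011719, 0.15882891416549683), (0.10981482267379761, 0.1296270191669464), 22.4339656829834)
```

>>> {"method": "move_arm", "body": {"rows": [{"grip": 1,"linear": [-0.336,-0.365,0],"angular": [0,0,0]},{"grip": 1,"linear": [-0.336,-0.365,0],"angular": [0,0,0]},{"grip": 1,"linear": [-0.336,-0.365,0],"angular": [0,0,0]},{"grip": 1,"linear": [-0.336,-0.365,0],"angular": [0,0,0]},{"grip": 1,"linear": [-0.336,-0.365,0],"angular": [0,0,0]},{"grip": 1,"linear": [-0.336,-0.365,0],"angular": [0,0,0]},{"grip": 1,"linear": [-0.336,-0.365,0],"angular": [0,0,0]},{"grip": 1,"linear": [-0.336,-0.365,0],"angular": [0,0,0]},{"grip": 1,"linear": [-0.336,-0.365,0],"angular": [0,0,0]},{"grip": 1,"linear": [-0.336,-0.365,0],"angular": [0,0,0]},{"grip": 1,"linear": [-0.336,-0.365,0],"angular": [0,0,0]},{"grip": 1,"linear": [-0.336,-0.365,0],"angular": [0,0,0]},{"grip": 1,"linear": [-0.336,-0.365,0],"angular": [0,0,0]},{"grip": 1,"linear": [-0.336,-0.365,0],"angular": [0,0,0]}]}}

```text
time_s: 1.57
ee_pos: [0.3805, -0.0022, 0.235]
ee_rot: [0.598, 3.083, 0.0]
contact_force: [0.6, 0.9, -0.8]
width: 0.0918
gripper_force: 0.0
```

>>> {"method": "move_arm", "body": {"rows": [{"grip": 1,"linear": [0,0,0],"angular": [0,0,0.157]},{"grip": 1,"linear": [0,0,0],"angular": [0,0,0.157]},{"grip": 1,"linear": [0,0,0],"angular": [0,0,0.157]},{"grip": 1,"linear": [0,0,0],"angular": [0,0,0.157]},{"grip": 1,"linear": [0,0,0],"angular": [0,0,0.157]},{"grip": 1,"linear": [0,0,0],"angular": [0,0,0.157]},{"grip": 1,"linear": [0,0,0],"angular": [0,0,0.157]},{"grip": 1,"linear": [0,0,0],"angular": [0,0,0.157]},{"grip": 1,"linear": [0,0,0],"angular": [0,0,0.157]},{"grip": 1,"linear": [0,0,0],"angular": [0,0,0.157]},{"grip": 1,"linear": [0,0,0],"angular": [0,0,0.157]},{"grip": 1,"linear": [0,0,0],"angular": [0,0,0.157]},{"grip": 1,"linear": [0,0,0],"angular": [0,0,0.157]},{"grip": 1,"linear": [0,0,0],"angular": [0,0,0.157]},{"grip": 1,"linear": [0,0,0],"angular": [0,0,0.157]},{"grip": 1,"linear": [0,0,0],"angular": [0,0,0.157]},{"grip": 1,"linear": [0,0,0],"angular": [0,0,0.157]},{"grip": 1,"linear": [0,0,0],"angular": [0,0,0.157]},{"grip": 1,"linear": [0,0,0],"angular": [0,0,0.157]},{"grip": 1,"linear": [0,0,0],"angular": [0,0,0.157]}]}}

```text
time_s: 3.23
ee_pos: [0.3802, -0.0003, 0.2348]
ee_rot: [3.109, 0.448, 0.0]
contact_force: [0.9, -0.1, 0.3]
width: 0.0916
gripper_force: 0.0
```

>>> {"method": "move_arm", "body": {"rows": [{"grip": 1,"linear": [0,0,0],"angular": [0,0,0.157]},{"grip": 1,"linear": [0,0,0],"angular": [0,0,0.157]},{"grip": 1,"linear": [0,0,0],"angular": [0,0,0.157]},{"grip": 1,"linear": [0,0,0],"angular": [0,0,0.157]},{"grip": 1,"linear": [0,0,0],"angular": [0,0,0.157]},{"grip": 1,"linear": [0,0,0],"angular": [0,0,0.157]}]}}

```text
time_s: 3.73
ee_pos: [0.3802, -0.0003, 0.2348]
ee_rot: [-3.061, 0.706, -0.0]
contact_force: [0.3, -0.9, -0.4]
width: 0.0917
gripper_force: 0.0
```

```bash
cat >> h.py <<'E'
def st():
    o=robot.get_obs();print("t",round(o["time_s"],2),"p",np.round(o["ee_pos"],4),"q",np.round(o["q"],3),"w",o["width"],"gf",o["gripper_force"],"F",np.round(o["contact_force"],1));M=R.from_rotvec(o["ee_rot"]).as_matrix();print(M.round(3).tolist());return np.array(o["ee_pos"]),M
def to(p):
    q,M=st();print("tool shift mm",(M.T@(np.array(p)-q)*1000).round(1))
E
python3 -c "
from h import *
to([.596,-.287,.235])"
```

```text
t 3.73 p [ 3.802e-01 -3.000e-04  2.348e-01] q [-0.203  0.072  1.875  0.     1.194  1.821] w 0.09170601313326746 gf 0.0 F [ 0.3 -0.9 -0.4]
[[0.899, -0.438, 0.0], [-0.438, -0.899, 0.0], [0.0, -0.0, -1.0]]
tool shift mm [ 3.196e+02  1.633e+02 -1.000e-01]
```

>>> {"method": "move_arm", "body": {"rows": [{"grip": 1,"linear": [0.474,0.242,0],"angular": [0,0,0]},{"grip": 1,"linear": [0.474,0.242,0],"angular": [0,0,0]},{"grip": 1,"linear": [0.474,0.242,0],"angular": [0,0,0]},{"grip": 1,"linear": [0.474,0.242,0],"angular": [0,0,0]},{"grip": 1,"linear": [0.474,0.242,0],"angular": [0,0,0]},{"grip": 1,"linear": [0.474,0.242,0],"angular": [0,0,0]},{"grip": 1,"linear": [0.474,0.242,0],"angular": [0,0,0]},{"grip": 1,"linear": [0.474,0.242,0],"angular": [0,0,0]},{"grip": 1,"linear": [0.474,0.242,0],"angular": [0,0,0]},{"grip": 1,"linear": [0,0,0.444],"angular": [0,0,0]},{"grip": 1,"linear": [0,0,0.444],"angular": [0,0,0]},{"grip": 1,"linear": [0,0,0.444],"angular": [0,0,0]},{"grip": 1,"linear": [0,0,0],"angular": [0,-0.15,0]},{"grip": 1,"linear": [0,0,0],"angular": [0,-0.15,0]},{"grip": 1,"linear": [0,0,0],"angular": [0,-0.15,0]},{"grip": 1,"linear": [0,0,0],"angular": [0,0,0]}]}}

```text
time_s: 5.07
ee_pos: [0.5983, -0.2861, 0.1289]
ee_rot: [-2.937, 0.668, 0.543]
contact_force: [0.3, -0.5, -1.8]
width: 0.092
gripper_force: 0.0
```

```bash
python3 -c "
from h import *
st();c=cam('wrist');cv2.imwrite('pics/w1.png',c['image'])"
```

```text
t 5.07 p [ 0.5983 -0.2861  0.1289] q [-0.545  0.924  0.816 -0.035  1.766  1.472] w 0.09202778251365805 gf 0.0 F [ 0.3 -0.5 -1.8]
[[0.842, -0.433, -0.322], [-0.404, -0.902, 0.155], [-0.358, -0.001, -0.934]]
```

View pics/w1.png

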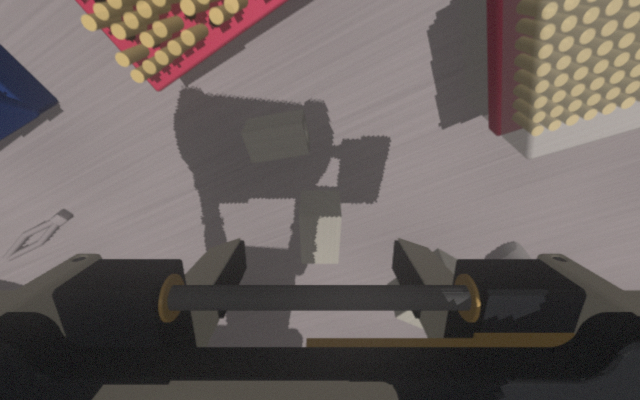

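The medium block is at (320,225). Its outer end, at about (320,200), is in shadow, so I'll brighten and enlarge it.

```bash
python3 -c "
from h import *
c=cam('wrist');P=cloud(c);im=c['image'][165:285,270:370]
im=cv2.resize(im,None,fx=5,fy=5,interpolation=cv2.INTER_CUBIC).astype(float)/255
cv2.imwrite('pics/w2.png',(255*np.clip(im*1.3,0,1)**.5).astype(np.uint8))
for v in range(180,270,5): print(v,P[v,320].round(3),P[v,310].round(3),c['image'][v,320])
"
```

```text
180 [ 0.571 -0.274 -0.   ] [ 0.576 -0.265  0.   ] [86 85 91]
185 [ 0.564 -0.271 -0.002] [ 0.57  -0.262 -0.   ] [137 136 147]
190 [ 0.559 -0.268 -0.001] [ 0.565 -0.259  0.001] [79 79 83]
195 [ 0.558 -0.268  0.006] [ 0.562 -0.258  0.006] [78 83 86]
200 [ 0.557 -0.267  0.014] [ 0.562 -0.259  0.014] [81 84 88]
205 [ 0.558 -0.268  0.023] [ 0.563 -0.259  0.023] [78 83 85]
210 [ 0.558 -0.268  0.031] [ 0.562 -0.259  0.03 ] [80 85 89]
215 [ 0.557 -0.267  0.037] [ 0.562 -0.259  0.038] [81 86 87]
220 [ 0.554 -0.266  0.04 ] [ 0.558 -0.257  0.04 ] [125 134 138]
225 [ 0.548 -0.263  0.04 ] [ 0.552 -0.254  0.039] [146 156 162]
230 [ 0.542 -0.26   0.04 ] [ 0.546 -0.251  0.04 ] [145 156 162]
235 [ 0.535 -0.257  0.039] [ 0.54  -0.248  0.04 ] [149 158 163]
240 [ 0.529 -0.254  0.039] [ 0.534 -0.245  0.04 ] [149 159 165]
245 [ 0.523 -0.251  0.04 ] [ 0.527 -0.242  0.039] [151 160 166]
250 [ 0.515 -0.247  0.039] [ 0.52  -0.238  0.039] [148 159 165]
255 [ 0.509 -0.245  0.04 ] [ 0.514 -0.235  0.04 ] [153 164 168]
260 [ 0.502 -0.241  0.04 ] [ 0.506 -0.231  0.039] [150 159 165]
265 [ 0.449 -0.216 -0.001] [ 0.456 -0.205  0.   ] [143 146 156]
```

View pics/w2.png

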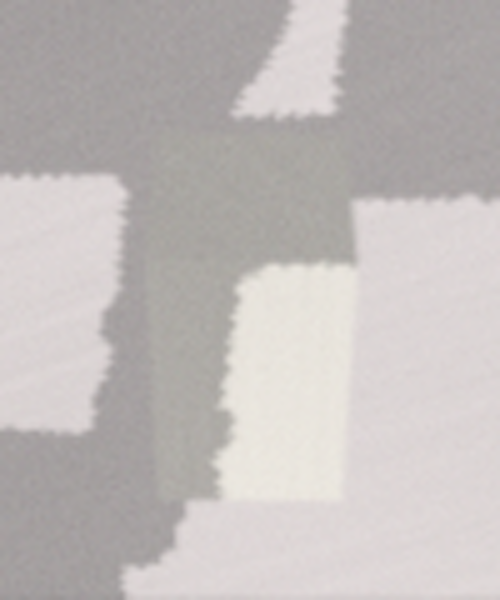

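The outer end reads as one flat plane: depth stays at x≈0.558 from z 0.006 to 0.037, with no dark hole. So the well is in the inner end, facing the robot at yaw about 154°. I'll level the tool, rise, and turn half round so tool +x points along the well.

>>> {"method": "move_arm", "body": {"rows": [{"grip": 1,"linear": [0,0,0],"angular": [0,0.15,0]},{"grip": 1,"linear": [0,0,0],"angular": [0,0.15,0]},{"grip": 1,"linear": [0,0,0],"angular": [0,0.15,0]},{"grip": 1,"linear": [0,0,-0.4],"angular": [0,0,0]},{"grip": 1,"linear": [0,0,-0.4],"angular": [0,0,0]},{"grip": 1,"linear": [0,0,-0.4],"angular": [0,0,0]},{"grip": 1,"linear": [-0.5,0,0],"angular": [0,0,0]},{"grip": 1,"linear": [-0.5,0,0],"angular": [0,0,0]},{"grip": 1,"linear": [0,0,0],"angular": [0,0,-0.154]},{"grip": 1,"linear": [0,0,0],"angular": [0,0,-0.154]},{"grip": 1,"linear": [0,0,0],"angular": [0,0,-0.154]},{"grip": 1,"linear": [0,0,0],"angular": [0,0,-0.154]},{"grip": 1,"linear": [0,0,0],"angular": [0,0,-0.154]},{"grip": 1,"linear": [0,0,0],"angular": [0,0,-0.154]},{"grip": 1,"linear": [0,0,0],"angular": [0,0,-0.154]},{"grip": 1,"linear": [0,0,0],"angular": [0,0,-0.154]},{"grip": 1,"linear": [0,0,0],"angular": [0,0,-0.154]},{"grip": 1,"linear": [0,0,0],"angular": [0,0,-0.154]},{"grip": 1,"linear": [0,0,0],"angular": [0,0,-0.154]},{"grip": 1,"linear": [0,0,0],"angular": [0,0,-0.154]}]}}

```text
time_s: 6.83
ee_pos: [0.5296, -0.2528, 0.2271]
ee_rot: [2.744, 1.517, 0.006]
contact_force: [0.3, -0.4, 0.0]
width: 0.0915
gripper_force: 0.0
```

>>> {"method": "move_arm", "body": {"rows": [{"grip": 1,"linear": [0,0,0],"angular": [0,0,-0.154]},{"grip": 1,"linear": [0,0,0],"angular": [0,0,-0.154]},{"grip": 1,"linear": [0,0,0],"angular": [0,0,-0.154]},{"grip": 1,"linear": [0,0,0],"angular": [0,0,-0.154]},{"grip": 1,"linear": [0,0,0],"angular": [0,0,-0.154]},{"grip": 1,"linear": [0,0,0],"angular": [0,0,-0.154]},{"grip": 1,"linear": [0,0,0],"angular": [0,0,-0.154]},{"grip": 1,"linear": [0,0,0],"angular": [0,0,-0.154]},{"grip": 1,"linear": [0,0,0],"angular": [0,0,-0.154]},{"grip": 1,"linear": [0,0,0],"angular": [0,0,-0.154]},{"grip": 1,"linear": [0,0,0],"angular": [0,0,-0.154]},{"grip": 1,"linear": [0,0,0],"angular": [0,0,-0.154]},{"grip": 1,"linear": [0,0,0],"angular": [0,0,-0.154]},{"grip": 1,"linear": [0,0,0],"angular": [0,0,-0.154]},{"grip": 1,"linear": [0,0,0],"angular": [0,0,0]}]}}

```text
time_s: 8.08
ee_pos: [0.5296, -0.2529, 0.227]
ee_rot: [0.684, 3.06, -0.003]
contact_force: [-0.2, 0.4, 1.2]
width: 0.0914
gripper_force: 0.0
```

```bash
python3 -c "
from h import *
to([.527,-.254,.014]);c=cam('wrist');P=cloud(c)
m=((abs(P[...,2]-.04)<.006)&(np.hypot(P[...,0]-.527,P[...,1]+.254)<.06)).astype(np.uint8)
print(m.sum(),cv2.minAreaRect(P[m>0][:,:2].astype(np.float32)*1000))
cv2.imwrite('pics/w3.png',cv2.convertScaleAbs(c['image'],alpha=1.4))"
```

```text
t 8.08 p [ 0.5296 -0.2529  0.227 ] q [-0.576  0.458  1.365  0.     1.312 -1.707] w 0.09142183751738063 gf 0.0 F [-0.2  0.4  1.2]
[[-0.905, 0.426, 0.006], [0.426, 0.905, -0.003], [-0.007, -0.001, -1.0]]
tool shift mm [  3.3  -1.9 213. ]
1851 ((526.7217407226562, -252.6184539794922), (39.59156036376953, 70.51102447509766), 63.8343620300293)
```

View pics/w3.png

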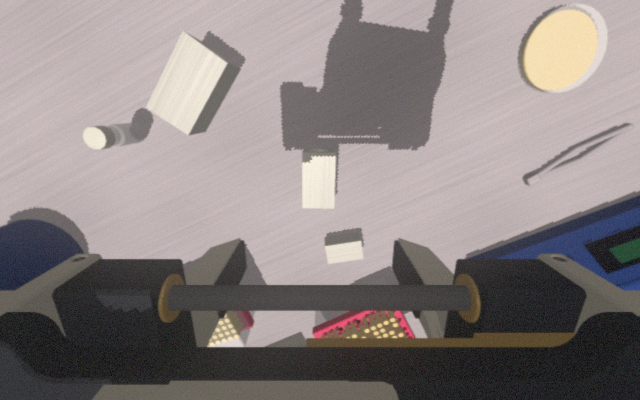

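The block is at (320,180), directly ahead of the fingers, and the two measurements agree to 2 mm. I'll descend and grip.

>>> {"method": "move_arm", "body": {"rows": [{"grip": 1,"linear": [0.045,-0.02,0.475],"angular": [0,0,0.022]},{"grip": 1,"linear": [0,0,0.475],"angular": [0,0,0]},{"grip": 1,"linear": [0,0,0.475],"angular": [0,0,0]},{"grip": 1,"linear": [0,0,0.475],"angular": [0,0,0]},{"grip": 1,"linear": [0,0,0.475],"angular": [0,0,0]},{"grip": 1,"linear": [0,0,0.3],"angular": [0,0,0]},{"grip": 1,"linear": [0,0,0.16],"angular": [0,0,0]},{"grip": 1,"linear": [0,0,0],"angular": [0,0,0]},{"grip": 1,"linear": [0,0,0],"angular": [0,0,0]}], "force": 40}}

```text
time_s: 8.88
ee_pos: [0.5271, -0.2536, 0.0134]
ee_rot: [0.721, 3.056, -0.001]
contact_force: [-0.3, -0.5, 0.4]
width: 0.0917
gripper_force: 0.0
```

>>> {"method": "move_arm", "body": {"rows": [{"grip": -1,"linear": [0,0,0],"angular": [0,0,0]},{"grip": -1,"linear": [0,0,0],"angular": [0,0,0]},{"grip": -1,"linear": [0,0,0],"angular": [0,0,0]},{"grip": -1,"linear": [0,0,0],"angular": [0,0,0]},{"grip": -1,"linear": [0,0,0],"angular": [0,0,0]},{"grip": -1,"linear": [0,0,0],"angular": [0,0,0]},{"grip": -1,"linear": [0,0,0],"angular": [0,0,0]},{"grip": -1,"linear": [0,0,0],"angular": [0,0,0]},{"grip": -1,"linear": [0,0,0],"angular": [0,0,0]},{"grip": -1,"linear": [0,0,0],"angular": [0,0,0]},{"grip": -1,"linear": [0,0,0],"angular": [0,0,0]},{"grip": -1,"linear": [0,0,0],"angular": [0,0,0]}], "force": 40}}

```text
time_s: 9.88
ee_pos: [0.5268, -0.2533, 0.0121]
ee_rot: [-0.718, -3.058, -0.0]
contact_force: [-0.1, 1.2, 0.4]
width: 0.04
gripper_force: 40.0
```

>>> {"method": "move_arm", "body": {"rows": [{"grip": -1,"linear": [0,0,-0.2],"angular": [0,0,0]},{"grip": -1,"linear": [0,0,-0.4],"angular": [0,0,0]},{"grip": -1,"linear": [0,0,-0.5],"angular": [0,0,0]},{"grip": -1,"linear": [0,0,-0.5],"angular": [0,0,0]},{"grip": -1,"linear": [0,0,-0.5],"angular": [0,0,0]},{"grip": -1,"linear": [0,0,-0.5],"angular": [0,0,0]},{"grip": -1,"linear": [0,0,-0.5],"angular": [0,0,0]},{"grip": -1,"linear": [0,0,-0.4],"angular": [0,0,0]},{"grip": -1,"linear": [0,0,-0.1],"angular": [0,0,0]},{"grip": -1,"linear": [0,0,0],"angular": [0,0,0.15]},{"grip": -1,"linear": [0,0,0],"angular": [0,0,0.15]},{"grip": -1,"linear": [0,0,0],"angular": [0,0,0.15]},{"grip": -1,"linear": [0,0,0],"angular": [0,0,0.15]},{"grip": -1,"linear": [0,0,0],"angular": [0,0,0.15]},{"grip": -1,"linear": [0,0,0],"angular": [0,0,0.15]},{"grip": -1,"linear": [0,0,0],"angular": [0,0,0.15]},{"grip": -1,"linear": [0,0,0],"angular": [0,0,0.15]},{"grip": -1,"linear": [0,0,0],"angular": [0,0,0.07]}]}}

```text
time_s: 11.38
ee_pos: [0.5262, -0.2531, 0.2801]
ee_rot: [-2.099, -2.333, 0.001]
contact_force: [0.4, 0.2, -2.2]
width: 0.0401
gripper_force: 40.0
```

```bash
python3 - <<'E'
from h import *
from scipy.optimize import least_squares
to([.57,-.1,.28])
for n in("top","scene"):
    c=cam(n);P=cloud(c);z=P[...,2]
    m=cv2.morphologyEx(((z>.5)&(z<.545)).astype(np.uint8),2,np.ones((5,5)))
    k,l,s,ce=cv2.connectedComponentsWithStats(m);q=1+s[1:,4].argmax()
    cn=max(cv2.findContours((l==q).astype(np.uint8),0,1)[0],key=cv2.contourArea)[:,0]
    w=np.array([onplane(c,u,v,.534)[:2] for u,v in cn])
    r=least_squares(lambda p:np.hypot(*(w-p[:2]).T)-.1,[.625,.155],loss="soft_l1",f_scale=.002)
    e=np.hypot(*(w-r.x).T)-.1
    print(n,r.x.round(4),np.percentile(e,[10,50,90]).round(4))
E
```

```text
t 11.38 p [ 0.5262 -0.2531  0.2801] q [-0.58   0.426  1.271  0.     1.448 -0.685] w 0.04010966717486006 gf 39.96648095548153 F [ 0.4  0.2 -2.2]
[[-0.106, 0.994, -0.003], [0.994, 0.106, 0.002], [0.002, -0.003, -1.0]]
tool shift mm [147.6  59.8   0.3]
top [0.6221 0.1515] [-0.0016  0.0017  0.0063]
scene [0.6342 0.1586] [-0.0016  0.0059  0.0102]
```

>>> {"method": "move_arm", "body": {"rows": [{"grip": -1,"linear": [0.25,0.1,0],"angular": [0,0,0]},{"grip": -1,"linear": [0.4,0.16,0],"angular": [0,0,0]},{"grip": -1,"linear": [0.5,0.2,0],"angular": [0,0,0]},{"grip": -1,"linear": [0.5,0.2,0],"angular": [0,0,0]},{"grip": -1,"linear": [0.32,0.14,0],"angular": [0,0,0]},{"grip": -1,"linear": [0,0,0],"angular": [0,0.12,0]},{"grip": -1,"linear": [0,0,0],"angular": [0,0.12,0]},{"grip": -1,"linear": [0,0,0],"angular": [0,0.12,0]},{"grip": -1,"linear": [0,0,0],"angular": [0,0.12,0]},{"grip": -1,"linear": [0,0,0],"angular": [0,0.12,0]},{"grip": -1,"linear": [0,0,0],"angular": [0,0.12,0]},{"grip": -1,"linear": [0,0,0],"angular": [0,0.12,0]},{"grip": -1,"linear": [0,0,0],"angular": [0,0.12,0]}]}}

```text
time_s: 12.57
ee_pos: [0.5698, -0.1004, 0.2815]
ee_rot: [-1.662, -1.863, -0.664]
contact_force: [0.3, -0.1, -2.2]
width: 0.0403
gripper_force: 40.0
```

```bash
python3 -c "
from h import *
st()"
```

```text
t 12.57 p [ 0.5698 -0.1004  0.2815] q [-0.599  0.643  1.128  0.577  1.869 -0.682] w 0.04030720821289555 gf 39.96719989925623 F [ 0.3 -0.1 -2.2]
[[-0.083, 0.994, -0.076], [0.721, 0.113, 0.683], [0.688, 0.001, -0.726]]
```

>>> {"method": "move_arm", "body": {"rows": [{"grip": -1,"linear": [0,0,0],"angular": [0,0.13,0]},{"grip": -1,"linear": [0,0,0],"angular": [0,0.13,0]},{"grip": -1,"linear": [0,0,0],"angular": [0,0.13,0]},{"grip": -1,"linear": [0,0,0],"angular": [0,0.13,0]},{"grip": -1,"linear": [0,0,0],"angular": [0,0.13,0]},{"grip": -1,"linear": [0,0,0],"angular": [0,0.13,0]},{"grip": -1,"linear": [0,0,0],"angular": [0,0.13,0]},{"grip": -1,"linear": [0,0,0],"angular": [0,0.13,0]},{"grip": -1,"linear": [0,0,0],"angular": [0,0,0]}]}}

```text
time_s: 13.32
ee_pos: [0.5696, -0.0999, 0.2775]
ee_rot: [-1.124, -1.247, -1.127]
contact_force: [-0.4, 0.1, -3.9]
width: 0.0397
gripper_force: 40.0
```

```bash
python3 -c "
from h import *
st();c=cam('scene');cv2.imwrite('pics/s2.png',cv2.convertScaleAbs(cv2.resize(c['image'][40:290,180:580],None,fx=2,fy=2,interpolation=2),alpha=1.4))
w=cam('wrist');cv2.imwrite('pics/w4.png',cv2.convertScaleAbs(w['image'],alpha=1.4))"
```

```text
t 13.32 p [ 0.5696 -0.0999  0.2775] q [-0.699  0.978  1.119  1.095  2.253 -0.688] w 0.03971171167157103 gf 39.966181106865406 F [-0.4  0.1 -3.9]
[[0.008, 0.994, -0.11], [-0.009, 0.11, 0.994], [1.0, -0.007, 0.01]]
```

View pics/s2.png

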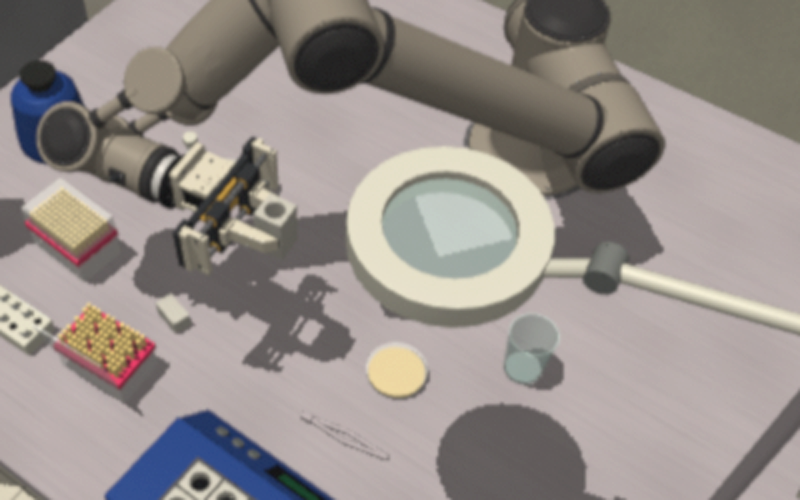

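The scene crop shows the block held upright with the well mouth up at (273,211). Now I'll measure where the top face sits relative to the TCP.

```bash
python3 -c "
from h import *
p,M=st()
for n in('scene','top'):
    P=cloud(cam(n))
    m=(np.hypot(P[...,0]-p[0],P[...,1]-p[1])<.035)&(P[...,2]>.295)&(P[...,2]<.335)
    q=P[m];print(n,len(q),np.median(q[:,2]) if len(q) else 0, cv2.minAreaRect(q[:,:2].astype(np.float32)*1000) if len(q)>5 else 0)
to([.627,.1625,.28])"
```

```text
t 13.42 p [ 0.57   -0.0999  0.2805] q [-0.699  0.971  1.115  1.092  2.252 -0.687] w 0.03948002829411739 gf 39.967259131371975 F [ 0.1 -0.5 -2. ]
[[0.001, 0.994, -0.111], [0.001, 0.111, 0.994], [1.0, -0.001, -0.001]]
scene 286 0.3119553473568278 ((574.447998046875, -109.36071014404297), (52.93514633178711, 43.03038787841797), 6.181950092315674)
top 375 0.31781678848057116 ((575.7297973632812, -107.89152526855469), (57.6244010925293, 39.842987060546875), 6.2274250984191895)
t 13.52 p [ 0.5701 -0.0998  0.2827] q [-0.698  0.968  1.113  1.092  2.253 -0.687] w 0.039645245952653556 gf 39.96740709990263 F [-0.2  0.6 -1.7]
[[-0.003, 0.994, -0.112], [0.004, 0.112, 0.994], [1.0, 0.002, -0.004]]
tool shift mm [ -1.9  85.9 254.3]
```

View pics/w4.png

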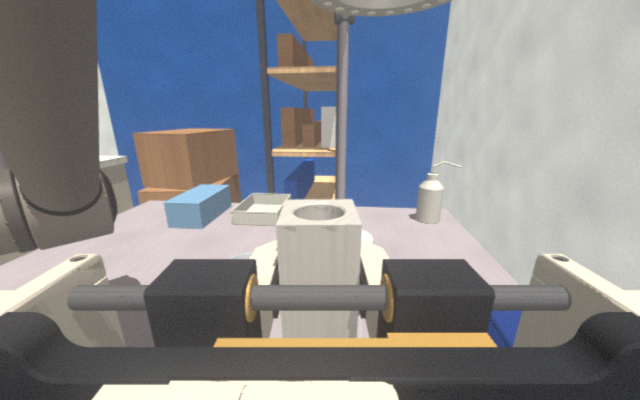

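>>> {"method": "move_arm", "body": {"rows": [{"grip": -1,"linear": [0,0.055,0.16],"angular": [0,0,0]},{"grip": -1,"linear": [0,0.11,0.32],"angular": [0,0,0]},{"grip": -1,"linear": [0,0.137,0.404],"angular": [0,0,0]},{"grip": -1,"linear": [0,0.137,0.404],"angular": [0,0,0]},{"grip": -1,"linear": [0,0.11,0.32],"angular": [0,0,0]},{"grip": -1,"linear": [0,0.055,0.16],"angular": [0,0,0]}]}}

```text
time_s: 14.02
ee_pos: [0.6, 0.0411, 0.2835]
ee_rot: [-1.125, -1.265, -1.124]
contact_force: [-0.5, 0.8, -2.7]
width: 0.0403
gripper_force: 40.0
```

```bash
python3 -c "
from h import *
to([.627,.1625,.28])
P=cloud(cam('scene'));im=cam('scene')['image']
cv2.imwrite('pics/s3.png',cv2.convertScaleAbs(cv2.resize(im[0:250,240:640],None,fx=2,fy=2,interpolation=2),alpha=1.4))"
```

```text
t 14.02 p [0.6    0.0411 0.2835] q [-0.509  0.903  1.265  1.184  2.073 -0.701] w 0.0403100845791584 gf 39.967232421040535 F [-0.5  0.8 -2.7]
[[-0.003, 0.993, -0.115], [0.003, 0.115, 0.993], [1.0, 0.002, -0.003]]
tool shift mm [ -3.3  40.8 117.5]
```

View pics/s3.png

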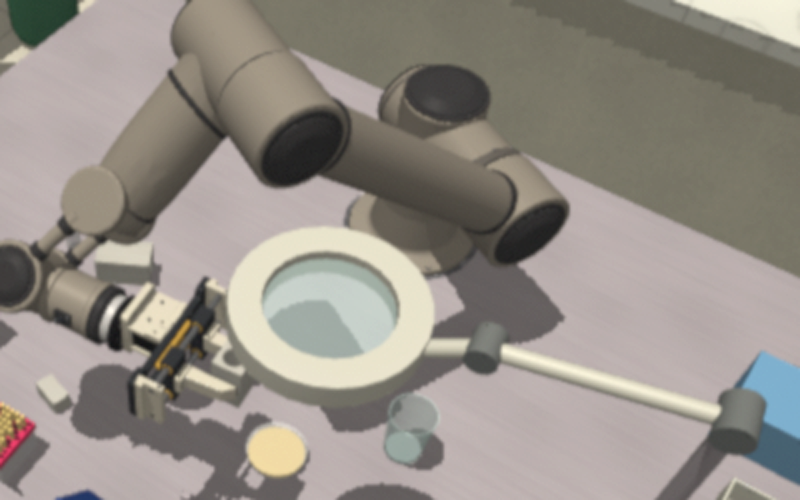

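The block is entering below the head. Before finishing the approach I'll check the elbow's clearance from the magnifier head.

```bash
cat > cl.py <<'E'
from h import *
for n in("scene","top"):
    P=cloud(cam(n)).reshape(-1,3);P=P[np.isfinite(P[:,0])]
    d=np.hypot(P[:,0]-.627,P[:,1]-.155)-.1
    a=P[(P[:,2]>.36)&(d>.02)&(P[:,1]<.2)&(P[:,0]<.9)];g=np.hypot(np.hypot(a[:,0]-.627,a[:,1]-.155)-.1,np.maximum(0,np.maximum(a[:,2]-.54,.5-a[:,2])))
    if len(a):i=np.argsort(g)[:200:40];print(n,a[i].round(3).tolist(),g[i].round(3))
E
python3 cl.py
```

```text
scene [[0.499, 0.011, 0.537], [0.492, 0.012, 0.532], [0.493, 0.011, 0.549], [0.482, 0.019, 0.529], [0.479, 0.021, 0.539]] [0.093 0.096 0.098 0.099 0.099]
top [[0.489, 0.013, 0.558], [0.489, 0.005, 0.572], [0.458, 0.031, 0.562], [0.495, -0.004, 0.581], [0.501, -0.015, 0.572]] [0.099 0.109 0.112 0.114 0.116]
```

>>> {"method": "move_arm", "body": {"rows": [{"grip": -1,"linear": [-0.01,0.055,0.16],"angular": [0,0,0]},{"grip": -1,"linear": [-0.01,0.11,0.32],"angular": [0,0,0]},{"grip": -1,"linear": [-0.01,0.11,0.32],"angular": [0,0,0]},{"grip": -1,"linear": [0,0.055,0.16],"angular": [0,0,0]},{"grip": -1,"linear": [0,0,0],"angular": [0,0,0]}]}}

```text
time_s: 14.63
ee_pos: [0.6165, 0.1133, 0.2799]
ee_rot: [-1.125, -1.261, -1.125]
contact_force: [-1.4, -0.6, -1.7]
width: 0.0397
gripper_force: 40.0
```

```bash
python3 cl.py; python3 -c "
from h import *
to([.627,.1625,.28])"
```

```text
scene [[0.51, 0.044, 0.536], [0.508, 0.042, 0.545], [0.496, 0.057, 0.555], [0.501, 0.047, 0.527], [0.501, 0.048, 0.554]] [0.061 0.064 0.065 0.066 0.067]
top [[0.507, 0.04, 0.556], [0.477, 0.068, 0.568], [0.5, 0.029, 0.563], [0.471, 0.069, 0.574], [0.497, 0.026, 0.567]] [0.068 0.078 0.082 0.085 0.088]
t 14.73 p [0.6165 0.111  0.2799] q [-0.406  0.895  1.299  1.249  1.985 -0.692] w 0.03991790838552805 gf 39.96714994311333 F [-0.2 -1.9 -1.5]
[[-0.0, 0.994, -0.112], [0.0, 0.112, 0.994], [1.0, 0.0, -0.0]]
tool shift mm [ 0.1 16.2 50. ]
```

>>> {"method": "move_arm", "body": {"rows": [{"grip": -1,"linear": [0,0.04,0.12],"angular": [0,0,0]},{"grip": -1,"linear": [0,0.07,0.22],"angular": [0,0,0]},{"grip": -1,"linear": [0,0.07,0.22],"angular": [0,0,0]},{"grip": -1,"linear": [0,0.035,0.1],"angular": [0,0,0]},{"grip": -1,"linear": [0,0,0],"angular": [0,0,0]},{"grip": -1,"linear": [0,0,0],"angular": [0,0,0]},{"grip": -1,"linear": [0,0,0],"angular": [0,0,0]},{"grip": -1,"linear": [0,0,0],"angular": [0,0,0]}]}}

```text
time_s: 15.4
ee_pos: [0.6272, 0.1613, 0.2799]
ee_rot: [-1.127, -1.26, -1.127]
contact_force: [0.5, -0.8, -1.3]
width: 0.0396
gripper_force: 40.0
```

```bash
python3 cl.py; python3 -c "
from h import *
to([.627,.1625,.28]);im=cam('scene')['image'];w=cam('wrist')['image']
a=cv2.resize(im[0:250,300:600],(480,400));b=cv2.resize(w,(320,200));b=np.vstack([b,cv2.resize(cam('top')['image'][20:220,40:360],(320,200))])
cv2.imwrite('pics/f.png',cv2.convertScaleAbs(np.hstack([a,b]),alpha=1.4))"
```

```text
scene [[0.506, 0.081, 0.534], [0.498, 0.081, 0.534], [0.501, 0.073, 0.549], [0.492, 0.085, 0.525], [0.49, 0.085, 0.518]] [0.042 0.048 0.051 0.052 0.054]
top [[0.501, 0.074, 0.555], [0.494, 0.08, 0.574], [0.493, 0.065, 0.569], [0.49, 0.069, 0.576], [0.485, 0.083, 0.586]] [0.052 0.063 0.068 0.072 0.074]
t 15.5 p [0.6272 0.1614 0.2799] q [-0.331  0.891  1.309  1.299  1.924 -0.678] w 0.03957552001788084 gf 39.96710926294327 F [ 0.6  0.1 -1.9]
[[-0.0, 0.994, -0.111], [-0.0, 0.111, 0.994], [1.0, 0.0, 0.0]]
tool shift mm [ 0.1 -0.1  1.1]
```

View pics/f.png

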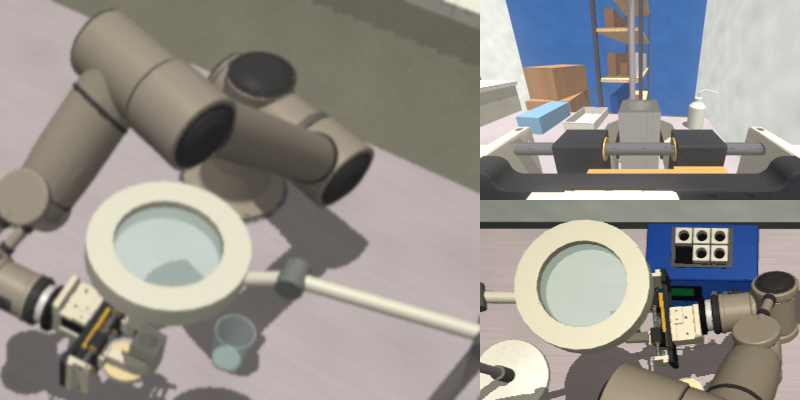

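The block is held upright with the well up. Its middle is at about (0.628, 0.154) and 0.28 m high, against the lens axis at (0.627, 0.155). The arm is about 4 cm clear of the head, so I'm handing the job in.

```bash
python3 -c "
from h import *
print(finish_job())"
```

```text
the job is handed in; nothing more can be done
None
```

I handed the job in with the middle-sized block held steady, its well opening straight up, under the middle of the lens with its underside about 24 cm above the bench. The arm stayed about 4 cm clear of the magnifier, and it took about 16 s of the 58 s allowed.

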